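Bring the screw jack up under a gearbox's overhanging bearing housing

ROBOT

A 6-joint arm with a two-finger parallel gripper is mounted at the origin on the work surface. World frame = base frame: x ahead of the robot, y to its left, z up, the work surface at z = 0. Lengths are in m, angles in rad, forces in N, time in s.
With the tool pointing down it reaches from about 0.275 to 0.725 m from the base axis. Payload 15.9 kg.
Tool frame: the origin (TCP) lies at the very end of the fingers, on their centre line; the grasp point (between the pads) lies 19 mm behind it; z points along the fingers, y is the line along which they close (so a half turn about z gives the same grasp; the last joint's range is limited). The gripper opens to 85 mm and grips with 20 to 120 N. Pads are 22 mm wide; open, the fingers measure 114 mm over their backs; the gripper's body (76 mm by 85 mm) begins 54 mm behind the grasp point. The pads swing forward as they close: fully open they stand 13 mm farther back than shut.
Start: joints at [-1.212, 0.213, -0.034, 1.323, 0, 1.571], TCP at [0.176, -0.468, 0.231] pointing down, gripper open.
Joint ranges: [-2.98, 2.98], [-0.74, 1.72], [-1.14, 1.35], [-2.1, 2.04], [-1.57, 1.44], [-3.14, 3.14]. Speed limits (rad/s): [1.89, 1.89, 2.39, 2.57, 3.14, 3.14].

INTERFACE

Orientations are given as a unit quaternion [w, x, y, z].
In Python, from station import manip, cams, ticket gives the robot as it stands (manip), with the cameras (cams) and the job (ticket).
- The arm moves only by the shell command python3 drive.py, which reads ROWS from standard input. ROWS is 1 to 20 rows, parted by a bar, with the numbers parted by commas; each row has 7 numbers: the opening from 0.0 (shut) to 1.0 (fully open), then dx, dy, dz in fractions of the full range, 1 being 0.3 m, then a rotation vector rx, ry, rz in shares of pi/2 rad (1.0 is pi/2 rad); each row shifts and turns the commanded pose from where the row before left it, along the tool's axes as they then stand; what a row does not reach is not made up. A row lasts 1/10 s, in which the tool goes at most 0.05 m and 0.15 rad, less where a joint would pass 70% of its speed; a pose out of reach is approached as far as the arm can. The fingers move at their own pace and stop on an object; the grip force is fixed at half the most. Time passes only in rows, so rows that do not move let the fingers close. It prints the time, the measured TCP pose, the force, the opening and the grip force at its end. Shift and turn numbers lie between -1 and 1, and a call with a number outside is refused. Input that does not fit is refused with a message, and nothing moves.
- manip.observe(): the state, without advancing time (a new reading comes with each control period).
- cams.grab_frame(name): name is "scene" or "top" or "wrist"; returns the picture (420x560x3 uint8, blue, green, red); there is no depth.
- cams.calibration(name): a dict with "K" (3x3 intrinsics, pixels), "cam_to_world" (4x4, takes a point from camera to world coordinates). Camera axes: x right, y up, looking along -z (the intrinsics and any distortion apply to the point x, -y, -z); pixel columns grow to the right and rows downward; lengths in m; the calibration is good to about 2 mm. A picture is of the moment at which its call begins: read the wrist's pose just before it. calibration takes no time and is no camera call; for the wrist camera it gives the pose at the moment of the call.
- ticket.hand_in(): hands the job in; it is judged then, once.
The state is a dict: "time_s": time; "qpos": joint angles; "joint_velocities": joint speeds; "joint_torque": joint torques, N m; "eef_pos": TCP position; "tcp_rot": TCP orientation; "ft_force": force on the tool from outside, world axes, zero at the start; "moment": the same for the moment, N m; "width": opening from 0.0 (shut) to 1.0 (fully open); "grasp_force": force on a finger pad.
Only numpy, scipy, OpenCV 4.12 (cv2) and the standard library are available. Lean on these libraries where they do the work, as an engineer would, in place of code of your own. Each camera call takes 0.05 s, during which the arm holds its last target. There are 200 camera calls.

TASK

The gearbox's bearing housing hangs out over the screw jack. Wind the jack up by its black knob, feeling for the contact, until the brass saddle on its platform just touches the flat underside of the housing and bears on it, without lifting the gearbox off its timber cradle; then let go. Keep the hand and arm off the gearbox and leave the tools around it where they are.

Things in the scene. Friction and masses are not known exactly. Their poses are not given: they have to be found in the camera images.
- jack: Steel screw lab jack (two stacked scissors of flat links) on a pale 140 x 130 x 25 mm board, fixed to the bench. Origin: centre of the board's underside, on the bench; z up. Its screw is level, along the jack's x axis in the plane y = 0, and its knob sticks out on the -x side, roughly towards the robot. The board reaches from x = -70 to 70 mm, the platform from x = -45 to 45.
- knob_grip (a point): Centre of the jack's black fluted round knob: 36 mm diameter, 26 mm long along the jack's x axis (x = -98 to -72 mm in the jack's frame), centre about 91 mm above the bench at the start. A bare stem, 14 mm thick and 20 mm long, joins it to the jack. As the platform rises the knob rises straight up by half as much.
- jack_knob (a joint): Turn of the knob (rad), 0 at the start, up to 5.8. It grows when the knob is turned clockwise as seen from its free end on the robot's side (a right-hand turn about the jack's +x axis), and raises the platform by 2.7 mm per radian. The screw's friction is 0.09 Nm, and each newton on the platform adds 0.0027 Nm. Let go, it stays put under up to 27 N; under more it eases back to about that.
- jack_top: The jack's steel platform, 90 x 90 x 6 mm, always level. Origin: centre of its upper face, about 157 mm above the bench at the start. In its middle stands a round knurled brass saddle, 38 mm across, screwed in: its flat top stands 7 to 12 mm above the platform, set differently each time and not reported. The saddle is what meets the housing, 1.5 to 7.5 mm above it at the start.
- housing_underside (a point): Centre of the flat level underside (120 x 70 mm) of the gearbox's bearing housing, 90 mm high, right above the jack. Its edge on the knob's side ends about 25 mm short of the knob's centre and 80 mm above it, so a hand straight above the knob would strike it: lean the hand out by 25 to 35 degrees. After touching, the push grows by about 45 N per mm of rise; at 55 to 85 N the housing lifts.
- gearbox: Dark grey cast gearbox, 13 to 18 kg, standing loose on its cradle. Origin: centre of its foot, 109.5 mm above the bench; z up; y along its shaft, with the bearing housing's centre 205 mm out on +y; x parallel to the jack's x axis within 6 degrees. Foot 160 x 180 mm, case 128 x 160 mm, top 161 mm above the foot.
- cradle: Two timber bearers, 200 x 50 mm, their tops 109.5 mm above the bench, that carry the gearbox's foot; fixed to the bench. Origin: between them, on the bench.
- ratchet: Bystander: ratchet handle, 210 mm long, lying.
- socket0: Bystander: steel socket, 26 mm across, 38 mm high, standing.
- socket1: Bystander: steel socket, 32 mm across, 50 mm high, standing.
- oil_can: Bystander: yellow oil bottle with a red cap, 60 mm across, 150 mm high.
- screwdriver: Bystander: screwdriver with a black handle, lying.
- hammer: Bystander: hammer with a wooden handle, lying.
- packer: Bystander: wooden packing block, 90 x 45 x 35 mm.

How it is judged:
By the outcome, as a careful person would: the job done as asked, in the order asked, and still so for the second after the job is handed in, with the robot touching nothing.
It also fails if it takes over 72 s, if anything falls off the work surface, if the arm or the gripper's body presses on something with over 40 N, if the wrist force passes 120 N, or if a joint passes its speed limit or range.

## Working session

There is one attempt and no reset: what is moved stays moved. The work goes in short steps, Python scripts to look and compute and a shell command to move; the robot and the scene stay as the last step left them, time stands still between calls to the robot, and variables do not carry over. Pictures are saved under pics/ and viewed, at most 10 in all, crops included, and the job is handed in when it is done.

```bash
ls; mkdir -p pics; python3 - <<'E'
from station import manip, cams, ticket
import cv2,numpy as np
np.set_printoptions(precision=4,suppress=True)
s=manip.observe();print(s)
for n in("scene","top"):
    c=cams.calibration(n);print(n,c)
    cv2.imwrite(f"pics/{n}0.png",cams.grab_frame(n))
E
```

```text
drive.py
pics
station.py
{'time_s': 0.0, 'qpos': array([-1.212 ,  0.2134, -0.0351,  1.3235,  0.    ,  1.5708]), 'joint_velocities': array([-0.0002,  0.001 ,  0.0016, -0.0017, -0.    , -0.001 ]), 'joint_torque': array([ -0.0012, -68.6159,  48.7117,   0.0174,  -0.0001,  -0.    ]), 'eef_pos': array([ 0.1755, -0.4678,  0.2308]), 'tcp_rot': array([-0.0006,  0.984 ,  0.1784, -0.0001]), 'ft_force': array([ 0.12  ,  0.1385, -0.4892]), 'moment': array([ 0.0263, -0.0024, -0.0071]), 'grasp_force': 0.0, 'width': 1.00194068848724}
scene {'K': array([[515.3783,   0.    , 276.1066],
       [  0.    , 515.3783, 208.8015],
       [  0.    ,   0.    ,   1.    ]]), 'cam_to_world': array([[-0.8021,  0.4809, -0.354 ,  0.0897],
       [-0.5969, -0.6309,  0.4956,  0.6304],
       [ 0.0149,  0.6089,  0.7931,  1.1132],
       [ 0.    ,  0.    ,  0.    ,  1.    ]])}
top {'K': array([[417.1419,   0.    , 279.4806],
       [  0.    , 417.1419, 211.4578],
       [  0.    ,   0.    ,   1.    ]]), 'cam_to_world': array([[ 0.0085,  0.9826, -0.1857,  0.3422],
       [-0.9999,  0.0057, -0.0157, -0.0018],
       [-0.0143,  0.1858,  0.9825,  1.1318],
       [ 0.    ,  0.    ,  0.    ,  1.    ]])}
```

View pics/scene0.png

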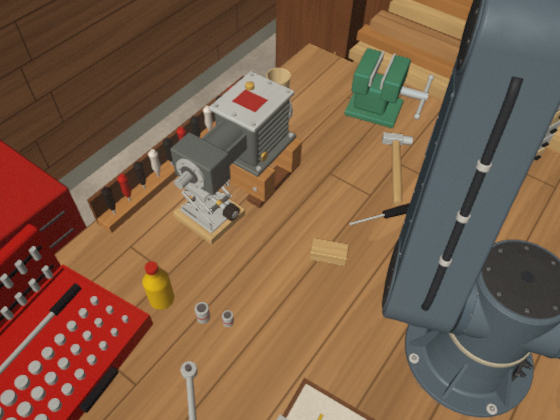

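View pics/top0.png

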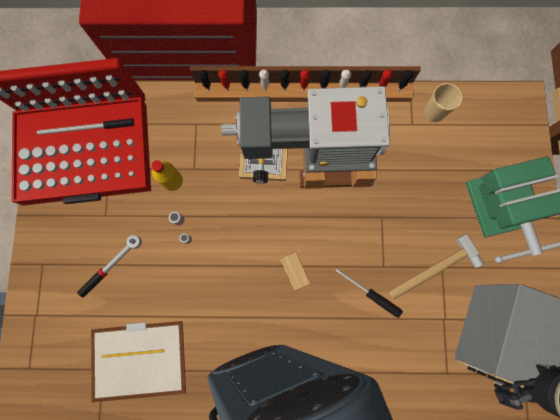

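The scene view shows the jack under the housing, with its knob near (232,212). In the top view the knob is near (260,176) and the board spans about x 239-288. I'll enlarge both for measurement.

```bash
python3 - <<'E'
import cv2,numpy as np
a=cv2.imread("pics/scene0.png")[130:250,160:260];b=cv2.imread("pics/top0.png")[80:200,215:315]
cv2.imwrite("pics/c1.png",np.hstack([cv2.resize(x,None,fx=4,fy=4,interpolation=cv2.INTER_CUBIC) for x in(a,b)]))
E
```

```text
(no output)
```

View pics/c1.png

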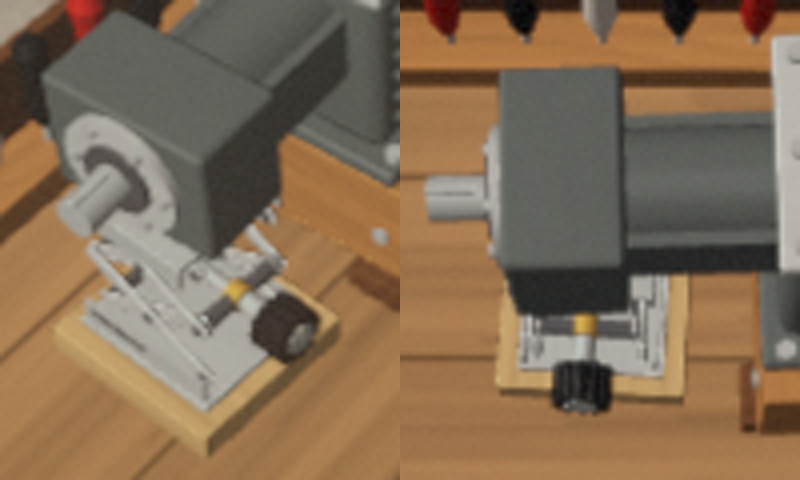

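The crop shows the knob centre at crop (284,327) in the scene view and (582,386) in the top view. The board's -x top edge runs from (208,440) to (340,327) in the scene and (499,386) to (685,397) in the top view.

```bash
cat > h.py <<'E'
from station import manip, cams, ticket
import numpy as np
np.set_printoptions(precision=4,suppress=True)
def ray(n,u,v):
    c=cams.calibration(n);K=c["K"];T=c["cam_to_world"]
    d=np.array([(u-K[0,2])/K[0,0],-(v-K[1,2])/K[1,1],-1]);return T[:3,3],T[:3,:3]@d
def onz(n,u,v,z):
    o,d=ray(n,u,v);return o+d*(z-o[2])/d[2]
def tri(obs):
    A=0;b=0
    for o in obs:
        p,d=ray(*o);d=d/np.linalg.norm(d);P=np.eye(3)-np.outer(d,d);A=A+P;b=b+P@p
    return np.linalg.solve(A,b)
def proj(n,p):
    c=cams.calibration(n);q=np.linalg.inv(c["cam_to_world"])@np.r_[p,1];q=c["K"]@[q[0],-q[1],-q[2]];return q[:2]/q[2]
E
python3 - <<'E'
from h import *
S=lambda u,v:("scene",160+(u-1.5)/4,130+(v-1.5)/4)
T=lambda u,v:("top",215+(u-400-1.5)/4,80+(v-1.5)/4)
print("knob tri",tri([S(284,327),T(582,386)]),"z.091",onz(*S(284,327),.091),onz(*T(582,386),.091))
print("scene board",*[onz(*S(*p),.025) for p in((55,328),(208,440),(340,327))])
print("top board",*[onz(*T(*p),.025) for p in((499,386),(685,397))])
print("housing bottom corners tri (-x,+y top; )",*[onz(*T(*p),.0) for p in((500,72),)])
# housing: scene crop top-face corners & top crop
for s,t in (((47,80),(500,72)),((207,165),(502,268)),((275,95),(627,265))): print("hous top",tri([S(*s),T(*t)]))
E
```

```text
knob tri [0.632  0.0657 0.0892] z.091 [0.6311 0.0667 0.091 ] [0.6315 0.0656 0.091 ]
scene board [0.7857 0.1225 0.025 ] [0.6468 0.1289 0.025 ] [0.6367 0.0079 0.025 ]
top board [0.6495 0.1269 0.025 ] [ 0.6423 -0.0009  0.025 ]
housing bottom corners tri (-x,+y top; ) [0.8932 0.1353 0.    ]
hous top [0.7666 0.1036 0.2566]
hous top [0.6496 0.0991 0.2593]
hous top [0.6555 0.0314 0.2538]
```

The manual's scale: shifts go in shares of 0.3 m and turns go in shares of pi/2 rad. Converting my numbers, -0.02 m / 0.3 = -0.0667, -0.1 rad / 1.5708 = -0.0637.

```bash
cat >> h.py <<'E'
from scipy.spatial.transform import Rotation as R
YAW=-0.055; LEAN=np.radians(35); K0=np.array([.631,.0658,.091])
def qR(q): return R.from_quat(np.r_[q[1:],q[0]])
def goal(phi,back=0.,turn=0.,dk=(0,0,0)):
    J=R.from_euler('z',YAW); c,s=np.cos(LEAN),np.sin(LEAN)
    B=R.from_matrix(np.array([[c,0,s],[0,-1,0],[s,0,-c]]))
    r=J*R.from_rotvec([phi,0,0])*B
    k=K0+np.array(dk)+[0,0,.00135*turn]
    return k+r.as_matrix()[:,2]*(.019-back),r
def delta(phi,back=0.,turn=0.,dk=(0,0,0)):
    s=manip.observe();p,r=goal(phi,back,turn,dk);r0=qR(s["tcp_rot"])
    print("t",s["time_s"],"goal",p,"d_tool",r0.inv().apply(p-s["eef_pos"]),"rot",(r0.inv()*r).as_rotvec(),"q",s["qpos"])
E
python3 - <<'E'
from h import *
print("oil",onz("top",157,165,.15),onz("scene",151,268,.15),"sock",onz("top",175,218,.05),"foot",onz("top",307,160,.27))
delta(-.6,.09)
c,s=np.cos(LEAN),np.sin(LEAN);k=np.array([0,0,-.019])
for d in(.1,.05):print(d,d*np.array([c,0,s]),k-R.from_rotvec(d*np.array([c,0,s])).apply(k))
E
echo '1,0,-0.0667,0,0,0,-0.0637' | python3 drive.py; python3 -c "
from h import *
delta(-.6,.09)"
```

```text
oil [0.6422 0.3159 0.15  ] [0.6382 0.3212 0.15  ] sock [0.5274 0.2913 0.05  ] foot [ 0.618  -0.0463  0.27  ]
t 0.1 goal [0.5921 0.1008 0.139 ] d_tool [ 0.5898 -0.3861  0.0923] rot [-0.6915  0.4606  0.2064] q [-1.212   0.2133 -0.035   1.3235 -0.      1.5708]
0.1 [0.0819 0.     0.0574] [ 0.     -0.0016 -0.0001]
0.05 [0.041  0.     0.0287] [ 0.     -0.0008 -0.    ]
time_s: 0.2
eef_pos: [0.1688, -0.4501, 0.2306]
tcp_rot: [-0.0, 0.974, 0.228, -0.0]
ft_force: [-0.9, 0.5, -1.5]
width: 1.003
grasp_force: 0.0
t 0.2 goal [0.5921 0.1008 0.139 ] d_tool [ 0.6237 -0.3062  0.0918] rot [-0.715   0.4262  0.301 ] q [-1.212   0.174  -0.0844  1.3132 -0.      1.4705]
```

```bash
sed -i 's/\[\[c,0,s\],\[0,-1,0\],\[s,0,-c\]\]/[[-c,0,s],[0,1,0],[-s,0,-c]]/' h.py; python3 -c "
from h import *
delta(-.6,.09)
p,r=goal(0);s=manip.observe();r0=qR(s['tcp_rot'])
rr=R.from_euler('z',np.pi+YAW)*R.from_rotvec([np.pi,0,0])
print((r0.inv()*rr).as_rotvec(),(rr.inv()*goal(-.6)[1]).as_rotvec())
c,s=np.cos(LEAN),np.sin(LEAN);k=np.array([0,0,-.019])
for d in(.1,.05):print(d,d*np.array([-c,0,s]),k-R.from_rotvec(d*np.array([-c,0,s])).apply(k))"
```

```text
t 0.2 goal [0.5921 0.1008 0.139 ] d_tool [ 0.6237 -0.3062  0.0918] rot [-0.5939 -0.9964 -2.6025] q [-1.212   0.174  -0.0844  1.3132 -0.      1.4705]
[-0.0002 -0.001  -2.6275] [ 0.581  -0.5922 -0.1832]
0.1 [-0.0819  0.      0.0574] [-0.      0.0016 -0.0001]
0.05 [-0.041   0.      0.0287] [-0.      0.0008 -0.    ]
```

In the tool's units: 0.04 m / 0.3 = 0.1333, -0.02 m / 0.3 = -0.0667.

```bash
echo '1,0.1333,-0.0667,-0.02,0,0,0 | 1,0.1333,-0.0667,-0.02,0,0,0 | 1,0.1333,-0.0667,-0.02,0,0,0 | 1,0.1333,-0.0667,-0.02,0,0,0 | 1,0.1333,-0.0667,-0.02,0,0,0 | 1,0.1333,-0.0667,-0.02,0,0,0 | 1,0.1333,-0.0667,0,0,0,0 | 1,0.1333,-0.0667,0,0,0,0 | 1,0.1333,-0.0667,0,0,0,0 | 1,0.1333,-0.0667,0,0,0,0 | 1,0.1333,-0.0667,0,0,0,0 | 1,0.1333,-0.0667,0,0,0,0' | python3 drive.py
echo '1,0,0,0,0,0,-0.0955 | 1,0,0,0,0,0,-0.0955 | 1,0,0,0,0,0,-0.0955 | 1,0,0,0,0,0,-0.0955 | 1,0,0,0,0,0,-0.0955 | 1,0,0,0,0,0,-0.0955 | 1,0,0,0,0,0,-0.0955 | 1,0,0,0,0,0,-0.0955 | 1,0,0,0,0,0,-0.0955 | 1,0,0,0,0,0,-0.0955 | 1,0,0,0,0,0,-0.0955 | 1,0,0,0,0,0,-0.0955 | 1,0,0,0,0,0,-0.0955 | 1,0,0,0,0,0,-0.0955 | 1,0,0,0,0,0,-0.0955 | 1,0,0,0,0,0,-0.0955 | 1,0,0,0,0,0,-0.0955 | 1,0,0,0,0,0,-0.0509' | python3 drive.py 
python3 -c "
from h import *
delta(-.6,.09)"
```

```text
time_s: 1.4
eef_pos: [0.4933, -0.0198, 0.2671]
tcp_rot: [0.0, 0.974, 0.228, -0.0]
ft_force: [0.9, -1.0, 0.5]
width: 1.001
grasp_force: 0.0
time_s: 3.2
eef_pos: [0.4924, -0.0217, 0.267]
tcp_rot: [-0.0, 0.023, 1.0, 0.0]
ft_force: [-0.7, -0.4, -0.2]
width: 1.003
grasp_force: 0.0
t 3.2 goal [0.5921 0.1008 0.139 ] d_tool [-0.094   0.127   0.1279] rot [ 0.5834 -0.5905 -0.1753] q [-0.0439  0.1961  0.0342  1.4097 -0.      0.0029]
```

In the tool's units: 0.042 m / 0.3 = 0.14, -0.015 m / 0.3 = -0.05, -0.098 rad / 1.5708 = -0.0624.

```bash
echo '1,-0.05,0.14,0,0,0,0 | 1,-0.05,0.14,0,0,0,0 | 1,-0.05,0.14,0,0,0,0 | 1,0,0,0,0.0618,-0.0624,-0.0185 | 1,0,0,0,0.0618,-0.0624,-0.0185 | 1,0,0,0,0.0618,-0.0624,-0.0185 | 1,0,0,0,0.0618,-0.0624,-0.0185 | 1,0,0,0,0.0618,-0.0624,-0.0185 | 1,0,0,0,0.0618,-0.0624,-0.0185 | 1,0,0,0,0,0,0' | python3 drive.py
python3 -c "
from h import *
delta(-.6,.09)"
```

```text
time_s: 4.2
eef_pos: [0.5417, 0.1021, 0.2646]
tcp_rot: [0.277, -0.063, 0.913, -0.292]
ft_force: [-0.7, 0.4, -1.0]
width: 1.004
grasp_force: 0.0
t 4.2 goal [0.5921 0.1008 0.139 ] d_tool [0.017  0.0726 0.1129] rot [-0.0037 -0.005   0.0014] q [ 0.6106  0.0784 -0.3788  0.8821 -0.8025  0.3738]
```

In the tool's units: 0.028 m / 0.3 = 0.0933, 0.018 m / 0.3 = 0.06.

```bash
echo '1,0.0133,0.06,0.0933,0,0,0 | 1,0.0133,0.06,0.0933,0,0,0 | 1,0.0133,0.06,0.0933,0,0,0 | 1,0.0133,0.06,0.0933,0,0,0 | 1,0,0,0,0,0,0' | python3 drive.py
python3 -c "
from h import *;import cv2
delta(-.6,0)
c=cams.calibration('wrist')
im=[cams.grab_frame(n) for n in('wrist','scene','top')]
cv2.imwrite('pics/w1.png',im[0])
print('knob px',proj('wrist',K0),proj('wrist',K0+[-.013*np.cos(YAW),-.013*np.sin(YAW),0]))
cv2.imwrite('pics/c2.png',np.hstack([cv2.resize(x,(400,480),interpolation=2) for x in(im[1][130:250,160:260],im[2][80:200,215:315])]))"
```

```text
time_s: 4.7
eef_pos: [0.5951, 0.1001, 0.1396]
tcp_rot: [0.275, -0.06, 0.915, -0.29]
ft_force: [-0.6, 0.5, 1.3]
width: 0.996
grasp_force: 0.0
t 4.7 goal [0.6414 0.0564 0.0782] d_tool [0.0015 0.0008 0.0885] rot [-0.0006 -0.0115 -0.0034] q [ 0.5434  0.2651 -0.4992  0.5166 -0.7801  0.2914]
knob px [283.8012 217.4846] [283.914  206.3378]
```

View pics/w1.png

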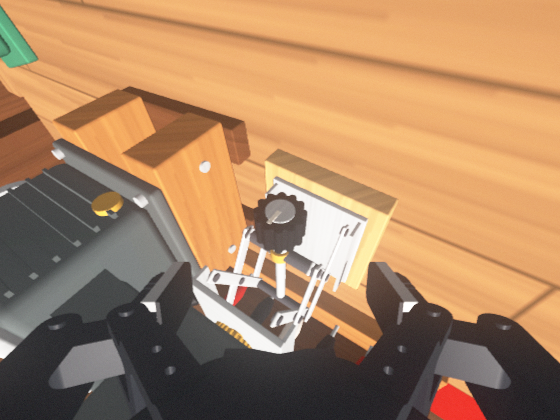

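View pics/c2.png

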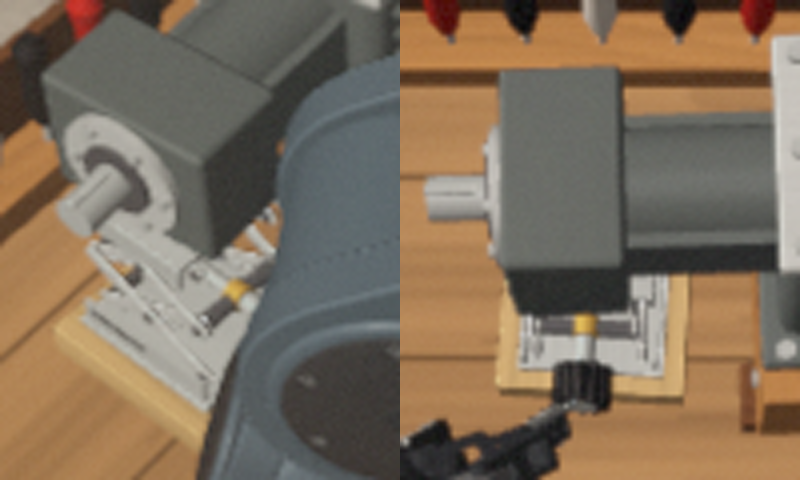

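The wrist view shows the knob between the open fingers with its free face at (279,211). The hand stays clear of the housing and gearbox in the top view. I'll refine the knob position with this view.

```bash
python3 -c "
from h import *
S=('scene',160+(284-1.5)/4,130+(327-1.5)/4);T=('top',215+(182-1.5)/4,80+(386-1.5)/4);W=('wrist',281,222)
print(tri([S,T,W]),tri([T,W]),tri([S,W]),onz(*W,.091))"
```

```text
[0.6306 0.0666 0.0944] [0.6306 0.0659 0.0957] [0.6275 0.0693 0.0979] [0.6383 0.0628 0.091 ]
```

In the tool's units: 0.03 m / 0.3 = 0.1, 0.02 m / 0.3 = 0.0667, -0.01 rad / 1.5708 = -0.0064.

```bash
echo '1,0.0017,0.0017,0.1,0,-0.0064,0 | 1,0.0017,0.0017,0.1,0,0,0 | 1,0,0,0.0667,0,0,0 | 1,0,0,0.0283,0,0,0 | 1,0,0,0,0,0,0 | 0.6,0,0,0,0,0,0 | 0.6,0,0,0,0,0,0' | python3 drive.py
python3 -c "
from h import *;import cv2
delta(-.6,0)
cv2.imwrite('pics/w2.png',cams.grab_frame('wrist'))"
```

```text
time_s: 5.55
eef_pos: [0.6432, 0.0589, 0.0838]
tcp_rot: [0.283, -0.062, 0.912, -0.289]
ft_force: [1.1, 0.1, -1.2]
width: 0.691
grasp_force: 0.0
t 5.55 goal [0.6414 0.0564 0.0782] d_tool [0.005  0.0011 0.004 ] rot [-0.0011  0.0061 -0.006 ] q [ 0.4288  0.3581 -0.5699  0.2264 -0.7445  0.1289]
```

View pics/w2.png

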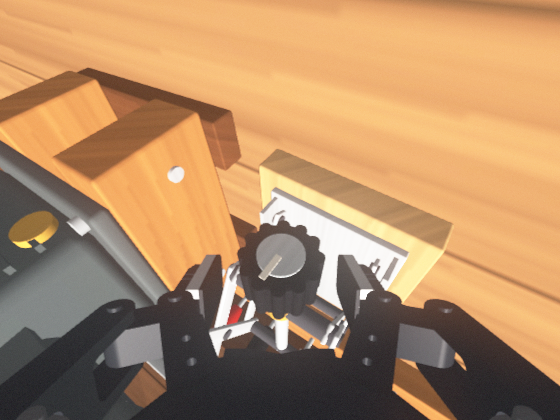

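The knob sits centred at (281,262) between the pads, whose inner faces are at x≈220 and 340. I'll make a small correction and close.

In the tool's units: 0.0045 m / 0.3 = 0.015, 0.004 m / 0.3 = 0.0133, -0.006 rad / 1.5708 = -0.0038.

```bash
echo '0.6,0.015,0.0033,0.0133,0,0.0038,-0.0038 | 0.6,0,0,0,0,0,0 | 0,0,0,0,0,0,0 | 0,0,0,0,0,0,0 | 0,0,0,0,0,0,0 | 0,0,0,0,0,0,0 | 0,0,0,0,0,0,0' | python3 drive.py
cat >> h.py <<'E'
def feel(phi):
    s=manip.observe();a=np.array([np.cos(YAW),np.sin(YAW),0]);r0=qR(s["tcp_rot"])
    k=s["eef_pos"]-.019*r0.as_matrix()[:,2]
    rel=R.from_euler('z',YAW).inv()*r0; y=rel.as_matrix()[:,1]; 
    print("t %.2f phi %.3f F"%(s["time_s"],np.arctan2(y[2],y[1])),s["ft_force"],"M",s["moment"],"Ma %.3f"%(s["moment"]@a),"grip",s["grasp_force"],"w %.3f"%s["width"],"k",k,"q5,6",s["qpos"][4:])
E
python3 -c "
from h import *
feel(0);delta(-.6,0)"
```

```text
time_s: 6.3
eef_pos: [0.6412, 0.0555, 0.0772]
tcp_rot: [0.279, -0.064, 0.913, -0.291]
ft_force: [-6.1, 1.0, 3.3]
width: 0.403
grasp_force: 58.9
t 6.30 phi -0.602 F [-6.1468  1.0012  3.309 ] M [ 0.2297  0.7777 -0.4142] Ma 0.187 grip 58.92849504947662 w 0.403 k [0.6308 0.065  0.09  ] q5,6 [-0.7427  0.1236]
t 6.3 goal [0.6414 0.0564 0.0782] d_tool [-0.0009  0.0002 -0.001 ] rot [-0.002  -0.0017  0.0011] q [ 0.4245  0.366  -0.5755  0.2197 -0.7427  0.1236]
```

In the tool's units: 0.00155 m / 0.3 = 0.0052, -0.0002 m / 0.3 = -0.0007, -0.082 rad / 1.5708 = -0.0522.

```bash
for i in 1 2; do :; done; echo '0,-0.0002,0.0052,-0.0007,-0.0522,0,0.0365 | 0,-0.0002,0.0052,-0.0007,-0.0522,0,0.0365 | 0,0,0,0,0,0,0' | python3 drive.py >/dev/null; python3 -c "
from h import *
feel(0)"; echo '0,-0.0002,0.0052,-0.0007,-0.0522,0,0.0365 | 0,-0.0002,0.0052,-0.0007,-0.0522,0,0.0365 | 0,0,0,0,0,0,0' | python3 drive.py >/dev/null; python3 -c "
from h import *
feel(0)
delta(-.2,0,.4)"
```

```text
t 6.60 phi -0.397 F [-0.2703  8.1426 -2.9373] M [1.6606 1.2028 1.0105] Ma 1.592 grip 60.48323214054108 w 0.400 k [0.6307 0.0649 0.0906] q5,6 [-0.5421  0.137 ]
t 6.90 phi -0.199 F [-2.357   8.3277  0.0357] M [1.4147 0.9839 1.1314] Ma 1.358 grip 61.44292116165161 w 0.403 k [0.6307 0.0648 0.0907] q5,6 [-0.3372  0.1551]
t 6.9 goal [0.6417 0.0621 0.0763] d_tool [-0.0008  0.0008 -0.0007] rot [ 0.0004 -0.0011 -0.0019] q [ 0.2578  0.2319 -0.6743  0.1126 -0.3372  0.1551]
```

In the tool's units: 0.00155 m / 0.3 = 0.0052, -0.0002 m / 0.3 = -0.0007, -0.082 rad / 1.5708 = -0.0522.

```bash
cat >> h.py <<'E'
import json
def avg(n=6):
    Q=[]
    for _ in range(n):
        cams.grab_frame("scene");s=manip.observe();Q.append(np.r_[s["ft_force"],s["moment"]])
    Q=np.array(Q);m=Q.mean(0);r=qR(s["tcp_rot"]).as_matrix()
    open("log.txt","a").write(json.dumps([*m,*r[:,2],*r[:,1]])+"\n")
    feel(0);print("mean",m,"sd",Q.std(0))
    D=np.array([json.loads(l) for l in open("log.txt")]);a=np.array([np.cos(YAW),np.sin(YAW),0])
    # unknown: L and per-pose Mk = tau*a (least squares)
    n=len(D);A=np.zeros((3*n,1+n));b=np.zeros(3*n)
    for i,d in enumerate(D):
        A[3*i:3*i+3,0]=np.cross(d[6:9],d[:3]);A[3*i:3*i+3,1+i]=a;b[3*i:3*i+3]=d[3:6]
    x,res=np.linalg.lstsq(A,b,rcond=None)[:2];print("L",x[0],"tau",x[1:],"res",np.sqrt(((A@x-b)**2).mean()))
    for L in(.15,.2,.25):print(L,[round(float((d[3:6]-L*np.cross(d[6:9],d[:3]))@a),3) for d in D])
E
python3 -c "
from h import *
avg(8)"; echo '0,-0.0002,0.0052,-0.0007,-0.0522,0,0.0365 | 0,0,0,0,0,0,0' | python3 drive.py >/dev/null; python3 -c "
from h import *
avg()"
```

```text
t 7.30 phi -0.205 F [-6.3972 -1.0959  5.2568] M [-0.2122  0.7409 -0.383 ] Ma -0.253 grip 61.87898397445679 w 0.402 k [0.6308 0.0651 0.0904] q5,6 [-0.3438  0.1549]
mean [-5.8226  0.1676  5.114   0.0063  0.7504 -0.1854] sd [0.8067 1.6266 1.0181 0.2672 0.035  0.2377]
L 0.36047585238088337 tau [0.3178] res 0.13350455069420836
0.15 [0.112]
0.2 [0.161]
0.25 [0.21]
t 7.80 phi -0.104 F [-7.0645 -2.0075  7.3206] M [-0.1935  0.666  -0.2541] Ma -0.230 grip 62.12286114692688 w 0.404 k [0.6308 0.0651 0.0906] q5,6 [-0.237   0.1659]
mean [-6.3742 -0.5404  6.4799 -0.0504  0.7459 -0.1141] sd [0.5034 1.2449 0.875  0.1786 0.0548 0.1669]
L 0.3651865397965729 tau [0.3224 0.3779] res 0.1692401460577997
0.15 [0.112, 0.101]
0.2 [0.161, 0.166]
0.25 [0.21, 0.23]
```

In the tool's units: 0.00155 m / 0.3 = 0.0052, -0.0002 m / 0.3 = -0.0007, -0.082 rad / 1.5708 = -0.0522.

```bash
cat >> h.py <<'E'
def avg(n=6):
    a=np.array([np.cos(YAW),np.sin(YAW),0])
    Q=[]
    for _ in range(n):
        cams.grab_frame("scene");s=manip.observe();r=qR(s["tcp_rot"]).as_matrix()
        Q.append([*s["ft_force"],*s["moment"],*r[:,2]])
    Q=np.array(Q);open("raw.txt","a").write(json.dumps(Q.tolist())+"\n")
    feel(0)
    sets=[np.array(json.loads(l)) for l in open("raw.txt")]
    X=[];Y=[]
    for q in sets:
        x=np.cross(q[:,6:9],q[:,:3]);y=q[:,3:6];X.append((x-x.mean(0)).ravel());Y.append((y-y.mean(0)).ravel())
    X=np.concatenate(X);Y=np.concatenate(Y);L=X@Y/(X@X);print("L %.3f"%L,"res",(Y-L*X).std())
    for q in sets[-1:]:
        print("tau",((q[:,3:6]-L*np.cross(q[:,6:9],q[:,:3]))@a), "mean per set",[round(float(((g[:,3:6]-L*np.cross(g[:,6:9],g[:,:3]))@a).mean()),3) for g in sets])
E
echo '0,-0.0002,0.0052,-0.0007,-0.0522,0,0.0365' | python3 drive.py >/dev/null; python3 -c "
from h import *
avg(8)";echo '0,-0.0002,0.0052,-0.0007,-0.0522,0,0.0365' | python3 drive.py >/dev/null; python3 -c "
from h import *
avg(8)"
```

```text
t 8.30 phi -0.004 F [-7.841  -1.1     7.5959] M [-0.236   0.6949 -0.1626] Ma -0.274 grip 62.233160734176636 w 0.404 k [0.6308 0.0651 0.0906] q5,6 [-0.1283  0.1784]
L 0.172 res 0.0889052386654083
tau [-0.0986  0.0308  0.008   0.0699  0.1816 -0.0405  0.1455 -0.0521] mean per set [0.031]
t 8.80 phi 0.096 F [-8.2838 -1.7399  8.9193] M [-0.1884  0.684  -0.1311] Ma -0.226 grip 62.3440146446228 w 0.403 k [0.6308 0.0651 0.0907] q5,6 [-0.0183  0.1925]
L 0.186 res 0.09134740274059236
tau [-0.0538 -0.0116  0.0736  0.0408 -0.0253  0.0737 -0.1423 -0.0218] mean per set [0.024, -0.008]
```

In the tool's units: 0.00062 m / 0.3 = 0.0021, -0.00008 m / 0.3 = -0.0003, -0.0328 rad / 1.5708 = -0.0209.

```bash
cat >> h.py <<'E'
def rd():
    s=manip.observe();r=qR(s["tcp_rot"]).as_matrix();y=R.from_euler('z',-YAW).apply(r[:,1]);a=np.array([np.cos(YAW),np.sin(YAW),0])
    print("t %.2f phi %.3f  Mz/s %.3f  tauL %.3f  j6 %.3f"%(s["time_s"],np.arctan2(y[2],y[1]),s["moment"]@r[:,2]/np.sin(LEAN),(s["moment"]-.18*np.cross(r[:,2],s["ft_force"]))@a,s["joint_torque"][5]),"F",s["ft_force"])
E
echo 'from h import *;rd()'>r.py
python3 -c "
from h import *
for l in open('raw.txt'):
    q=np.array(json.loads(l));print((q[:,3:6]*q[:,6:9]).sum(1)/np.sin(LEAN))"
echo '0,-0.0001,0.0021,-0.0003,-0.0209,0,0.0146' | python3 drive.py>/dev/null; python3 r.py
echo '0,-0.0001,0.0021,-0.0003,-0.0209,0,0.0146' | python3 drive.py>/dev/null; python3 r.py
echo '0,-0.0001,0.0021,-0.0003,-0.0209,0,0.0146' | python3 drive.py>/dev/null; python3 r.py
echo '0,-0.0001,0.0021,-0.0003,-0.0209,0,0.0146' | python3 drive.py>/dev/null; python3 r.py
echo '0,-0.0001,0.0021,-0.0003,-0.0209,0,0.0146' | python3 drive.py>/dev/null; python3 r.py
```

```text
[-0.4728 -0.3166 -0.2026 -0.074  -0.0093  0.0591  0.0379 -0.0463]
[-0.4446 -0.3688 -0.1816 -0.077  -0.0031 -0.085  -0.1246  0.0522]
t 8.90 phi 0.135  Mz/s -0.116  tauL -0.322  j6 -0.273 F [-7.2162 -5.0628  8.3651]
t 9.00 phi 0.177  Mz/s -0.385  tauL -0.184  j6 -0.048 F [-6.9733 -3.3896  7.7354]
t 9.10 phi 0.218  Mz/s -0.278  tauL -0.313  j6 -0.020 F [-7.3259 -2.0296  8.6706]
t 9.20 phi 0.258  Mz/s -0.346  tauL -0.242  j6 -0.017 F [-7.3474 -1.9306  7.5765]
t 9.30 phi 0.298  Mz/s -0.410  tauL -0.480  j6 -0.018 F [-6.6576 -0.8366  7.8316]
```

In the tool's units: 0.00031 m / 0.3 = 0.001, -0.000015 m / 0.3 = -0.0001, -0.0164 rad / 1.5708 = -0.0104.

```bash
sed -i 's/^def rd.*/def rd():\n    open("mv.txt","a").write(json.dumps({k:np.array(v).tolist() for k,v in manip.observe().items()})+"\\n")/' h.py
d(){ :; }
echo '0,-0.0001,0.001,-0.0001,-0.0104,0,0.0073' | python3 drive.py>/dev/null; python3 r.py
echo '0,-0.0001,0.001,-0.0001,-0.0104,0,0.0073' | python3 drive.py>/dev/null; python3 r.py
echo '0,-0.0001,0.001,-0.0001,-0.0104,0,0.0073' | python3 drive.py>/dev/null; python3 r.py
echo '0,-0.0001,0.001,-0.0001,-0.0104,0,0.0073' | python3 drive.py>/dev/null; python3 r.py
echo '0,-0.0001,0.001,-0.0001,-0.0104,0,0.0073' | python3 drive.py>/dev/null; python3 r.py
echo '0,-0.0001,0.001,-0.0001,-0.0104,0,0.0073' | python3 drive.py>/dev/null; python3 r.py
echo '0,-0.0001,0.001,-0.0001,-0.0104,0,0.0073' | python3 drive.py>/dev/null; python3 r.py
echo '0,-0.0001,0.001,-0.0001,-0.0104,0,0.0073' | python3 drive.py>/dev/null; python3 r.py
echo '0,-0.0001,0.001,-0.0001,-0.0104,0,0.0073' | python3 drive.py>/dev/null; python3 r.py
echo '0,-0.0001,0.001,-0.0001,-0.0104,0,0.0073' | python3 drive.py>/dev/null; python3 r.py
```

```text
t 9.40 phi 0.318  Mz/s -0.446  tauL -0.449  j6 0.238 F [-7.2857  0.7297  9.4498]
t 9.50 phi 0.338  Mz/s -0.384  tauL -0.418  j6 0.104 F [-7.074  -0.681   8.1125]
t 9.60 phi 0.358  Mz/s -0.359  tauL -0.373  j6 0.089 F [-8.1544 -1.3792  8.1728]
t 9.70 phi 0.378  Mz/s -0.413  tauL -0.453  j6 0.090 F [-7.5083 -1.527   8.7708]
t 9.80 phi 0.398  Mz/s -0.328  tauL -0.401  j6 0.092 F [-7.8303 -1.4965  8.7858]
t 9.90 phi 0.418  Mz/s -0.289  tauL -0.275  j6 0.094 F [-7.5272 -2.4533  8.7077]
t 10.00 phi 0.438  Mz/s -0.377  tauL -0.427  j6 0.097 F [-7.6749 -1.5271  8.6383]
t 10.10 phi 0.458  Mz/s -0.270  tauL -0.314  j6 0.099 F [-7.7214 -1.8832  8.0997]
t 10.20 phi 0.478  Mz/s -0.381  tauL -0.434  j6 0.100 F [-7.4108 -1.7072  9.0346]
t 10.30 phi 0.498  Mz/s -0.357  tauL -0.466  j6 0.102 F [-7.565  -1.381   8.5562]
```

In the tool's units: 0.00031 m / 0.3 = 0.001, -0.00004 m / 0.3 = -0.0001, -0.0164 rad / 1.5708 = -0.0104.

```bash

echo '0,-0.0001,0.001,-0.0001,-0.0104,0,0.0073' | python3 drive.py>/dev/null; python3 r.py
echo '0,-0.0001,0.001,-0.0001,-0.0104,0,0.0073' | python3 drive.py>/dev/null; python3 r.py
echo '0,-0.0001,0.001,-0.0001,-0.0104,0,0.0073' | python3 drive.py>/dev/null; python3 r.py
echo '0,-0.0001,0.001,-0.0001,-0.0104,0,0.0073' | python3 drive.py>/dev/null; python3 r.py
echo '0,-0.0001,0.001,-0.0001,-0.0104,0,0.0073' | python3 drive.py>/dev/null; python3 r.py
python3 -c "
from h import *
for l in open('mv.txt'):
    s=json.loads(l);print(np.array(s['joint_torque']),np.array(s['joint_velocities'])[[4,5]],np.array(s['qpos'])[[4,5]],s['grasp_force'])"
```

```text
t 10.40 phi 0.518  Mz/s -0.372  tauL -0.394  j6 0.103 F [-7.1619 -1.6678  8.4323]
t 10.50 phi 0.538  Mz/s -0.398  tauL -0.342  j6 0.103 F [-7.5816 -2.4277  8.8826]
t 10.60 phi 0.558  Mz/s -0.444  tauL -0.601  j6 0.103 F [-7.6264 -0.5911  8.7588]
t 10.70 phi 0.578  Mz/s -0.460  tauL -0.469  j6 0.102 F [-6.4037 -1.2155  8.6308]
t 10.80 phi 0.598  Mz/s -0.519  tauL -0.556  j6 0.101 F [-8.1052 -1.1629  9.5577]
[ -0.3474 -56.6626  42.5331  -8.7369  -0.2656   0.2379] [0.2043 0.037 ] [0.2274 0.2313] 62.32048988342285
[  1.2539 -57.0313  42.6597  -8.5723   0.0537   0.1039] [0.2168 0.0416] [0.2485 0.2353] 62.32143044471741
[  1.6724 -57.1519  42.5116  -8.5085   0.1388   0.0894] [0.2168 0.0419] [0.2704 0.2395] 62.31911659240723
[  1.7614 -57.2445  42.2972  -8.4677   0.1742   0.0899] [0.2188 0.0456] [0.2923 0.2439] 62.31571912765503
[  1.7588 -57.3437  42.0624  -8.4272   0.1951   0.0921] [0.2175 0.0443] [0.3142 0.2484] 62.31228232383728
[  1.7311 -57.4542  41.8154  -8.3845   0.211    0.0944] [0.2214 0.0456] [0.3361 0.2531] 62.308924198150635
[  1.6935 -57.5773  41.5561  -8.3388   0.2243   0.096
[... 202 characters left out ...]
6    0.1003] [0.2161 0.0506] [0.4015 0.2679] 62.3266339302063
[  1.5592 -58.0259  40.7064  -8.1851   0.2545   0.1018] [0.2158 0.0542] [0.4231 0.2732] 62.33621120452881
[  1.5122 -58.2026  40.3998  -8.1289   0.2634   0.1027] [0.2146 0.053 ] [0.4447 0.2786] 62.345348596572876
[  1.4617 -58.3921  40.0807  -8.0703   0.271    0.1028] [0.2132 0.0554] [0.4661 0.2842] 62.35646367073059
[  1.4079 -58.5937  39.7498  -8.0096   0.2771   0.1027] [0.2133 0.0567] [0.4876 0.2901] 62.363680601119995
[  1.3517 -58.8063  39.4066  -7.9466   0.2816   0.1023] [0.2132 0.0603] [0.5088 0.2961] 62.366394996643066
[  1.2917 -59.0296  39.0511  -7.8816   0.2843   0.1015] [0.2095 0.0615] [0.5301 0.3023] 62.36581563949585
```

In the tool's units: 0.00031 m / 0.3 = 0.001, -0.00004 m / 0.3 = -0.0001, -0.0164 rad / 1.5708 = -0.0104.

```bash

echo '0,-0.0001,0.001,-0.0001,-0.0104,0,0.0073' | python3 drive.py>/dev/null; python3 r.py
echo '0,-0.0001,0.001,-0.0001,-0.0104,0,0.0073' | python3 drive.py>/dev/null; python3 r.py
echo '0,-0.0001,0.001,-0.0001,-0.0104,0,0.0073' | python3 drive.py>/dev/null; python3 r.py
echo '0,-0.0001,0.001,-0.0001,-0.0104,0,0.0073' | python3 drive.py>/dev/null; python3 r.py
python3 -c "
from h import *;import cv2
im=cams.grab_frame('wrist');s=cams.grab_frame('scene')
cv2.imwrite('pics/w3.png',np.hstack([im[200:400,150:350].repeat(2,0).repeat(2,1),cv2.resize(s[150:220,165:235],(400,400),interpolation=2)]))
delta(.68,0,1.28)"
```

```text
t 10.90 phi 0.619  Mz/s -0.506  tauL -0.418  j6 0.100 F [-6.9632 -1.5217  8.5461]
t 11.00 phi 0.639  Mz/s -0.475  tauL -0.441  j6 0.099 F [-6.4451 -1.2329  8.1466]
t 11.10 phi 0.659  Mz/s -0.571  tauL -0.586  j6 0.097 F [-7.6685 -0.5703  9.2043]
t 11.20 phi 0.679  Mz/s -0.500  tauL -0.503  j6 0.095 F [-7.3183 -0.9965  8.4926]
t 11.3 goal [0.6424 0.075  0.0806] d_tool [-0.0004  0.0013 -0.0003] rot [-0.0016 -0.0002 -0.0005] q [-0.17    0.2812 -0.8201 -0.2054  0.6142  0.3297]
```

View pics/w3.png

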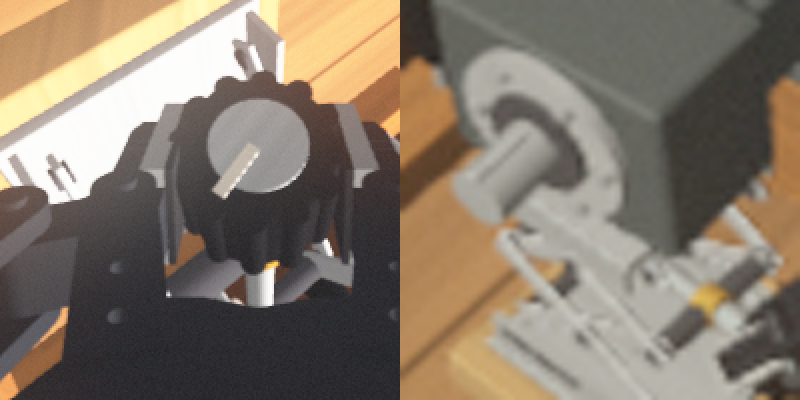

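The mark on the knob keeps its place relative to the fingers, so there is no slip. I'll check the torque at rest, which separates load from motion effects.

```bash
python3 -c "
from h import *
import cv2
for i in range(10):
    cams.grab_frame('top'); rd()
"
```

```text
t 11.35 phi 0.678  Mz/s -0.364  tauL -0.433  j6 0.309 F [-8.0157  0.0108  9.7331]
t 11.40 phi 0.678  Mz/s -0.322  tauL -0.368  j6 0.248 F [-7.4414 -0.6667  8.92  ]
t 11.45 phi 0.678  Mz/s -0.416  tauL -0.471  j6 0.230 F [-7.0714 -0.7629  9.1083]
t 11.50 phi 0.678  Mz/s -0.396  tauL -0.403  j6 0.225 F [-7.1582 -1.4149  8.8745]
t 11.55 phi 0.678  Mz/s -0.477  tauL -0.532  j6 0.223 F [-7.5912 -0.7743  8.8107]
t 11.60 phi 0.678  Mz/s -0.445  tauL -0.529  j6 0.222 F [-6.8247 -1.1765  9.4912]
t 11.65 phi 0.678  Mz/s -0.348  tauL -0.436  j6 0.221 F [-6.8488 -0.8031  9.01  ]
t 11.70 phi 0.678  Mz/s -0.393  tauL -0.456  j6 0.221 F [-6.8389 -1.7929  9.6057]
t 11.75 phi 0.678  Mz/s -0.364  tauL -0.407  j6 0.221 F [-7.0793 -1.7292  9.4353]
t 11.80 phi 0.678  Mz/s -0.436  tauL -0.442  j6 0.221 F [-7.0795 -1.6475  9.2781]
```

```bash
python3 -c "
from h import *
import cv2
a=cv2.imread('pics/scene0.png');b=cams.grab_frame('scene');b2=cams.grab_frame('scene')
ta=cv2.imread('pics/top0.png');t1=cams.grab_frame('top');t2=cams.grab_frame('top')
cv2.imwrite('pics/scene_t128.png',b);cv2.imwrite('pics/top_t128.png',t1)
g=lambda i:cv2.cvtColor(i,6).astype(np.float32)
def ph(A,B,n,x0,y0,x1,y1):
    A,B=g(A)[y0:y1,x0:x1],g(B)[y0:y1,x0:x1];W=np.eye(2,3,dtype=np.float32)
    cc,W=cv2.findTransformECC(A,B,W,cv2.MOTION_TRANSLATION,(3,200,1e-6),None,3);print(n,cc,W[:,2])
for B in(b,b2):
    ph(a,B,'S housing face',170,150,212,192);ph(a,B,'S gearbox top',212,72,290,120);ph(a,B,'S toolrack',95,150,165,215)
for B in(t1,t2):
    ph(ta,B,'T housing',228,92,275,150);ph(ta,B,'T gbtop',305,85,390,150);ph(ta,B,'T rack',190,65,420,95)
print(proj('scene',[.7,.07,.26])-proj('scene',[.7,.07,.259]),proj('top',[.7,.07,.26])-proj('top',[.7,.07,.259]))
"
```

```text
S housing face 0.9993820786415669 [ 0.0151 -0.019 ]
S gearbox top 0.9998529440021168 [0.0047 0.0032]
S toolrack 0.9998344771793121 [-0.0014 -0.0052]
S housing face 0.9993946254768277 [ 0.0153 -0.0055]
S gearbox top 0.9998642444493344 [ 0.0005 -0.0003]
S toolrack 0.9998170183883037 [-0.004  -0.0008]
T housing 0.9996214727605134 [ 0.0067 -0.0083]
T gbtop 0.9998957533138885 [-0.0032  0.0064]
T rack 0.9997602544343261 [0.0019 0.0013]
T housing 0.9996289349327011 [ 0.0093 -0.0153]
T gbtop 0.9998942691747341 [0.0021 0.0064]
T rack 0.9997582509758757 [0.0015 0.0047]
[-0.0434 -0.3059] [-0.0334 -0.1749]
```

Housing shift is under about 0.05 mm, so the gearbox has not lifted. I'll let go, swing back and regrip to clear the built-up grip stress.

The manual's scale: shifts go in shares of 0.3 m and turns go in shares of pi/2 rad. Converting my numbers, -0.00217 m / 0.3 = -0.0072, -0.0002 m / 0.3 = -0.0007, 0.1147 rad / 1.5708 = 0.073.

```bash
echo '0.65,0,0,0,0,0,0 | 0.65,0,0,0,0,0,0 | 0.65,0,0,0,0,0,0 | 0.65,0,0,0,0,0,0' | python3 drive.py; python3 r.py
echo '0.65,0,-0.0072,-0.0007,0.073,0,-0.0511 | 0.65,0,-0.0072,-0.0007,0.073,0,-0.0511 | 0.65,0,-0.0072,-0.0007,0.073,0,-0.0511 | 0.65,0,-0.0072,-0.0007,0.073,0,-0.0511 | 0.65,0,-0.0072,-0.0007,0.073,0,-0.0511 | 0.65,0,-0.0072,-0.0007,0.073,0,-0.0511 | 0.65,0,-0.0072,-0.0007,0.073,0,-0.0511 | 0.65,0,-0.0072,-0.0007,0.073,0,-0.0511 | 0.65,0,-0.0072,-0.0007,0.073,0,-0.0511 | 0.65,0,0,0,0,0,0 | 0.65,0,0,0,0,0,0' | python3 drive.py; python3 r.py
python3 -c "
from h import *
delta(-.58,0,1.28)"
```

```text
time_s: 12.4
eef_pos: [0.6418, 0.0741, 0.0794]
tcp_rot: [0.292, 0.126, 0.896, 0.31]
ft_force: [0.7, 0.0, 0.4]
width: 0.648
grasp_force: 0.0
t 12.40 phi 0.679  Mz/s 0.042  tauL -0.504  j6 -0.001 F [0.6638 0.0377 0.3823]
time_s: 13.5
eef_pos: [0.6396, 0.0565, 0.0781]
tcp_rot: [0.28, -0.061, 0.917, -0.28]
ft_force: [0.5, 0.1, 0.9]
width: 0.647
grasp_force: 0.0
t 13.50 phi -0.578  Mz/s 0.004  tauL 0.428  j6 -0.038 F [0.5382 0.1112 0.8619]
t 13.5 goal [0.6414 0.0567 0.0797] d_tool [-0.0023 -0.0006 -0.0002] rot [ 0.0021 -0.0021 -0.0006] q [ 0.418   0.3523 -0.5828  0.2179 -0.7197  0.1269]
```

In the tool's units: -0.002 m / 0.3 = -0.0067, -0.0006 m / 0.3 = -0.002.

```bash
echo '0.65,-0.0067,-0.002,0,0,0,0 | 0.65,0,0,0,0,0,0 | 0,0,0,0,0,0,0 | 0,0,0,0,0,0,0 | 0,0,0,0,0,0,0 | 0,0,0,0,0,0,0 | 0,0,0,0,0,0,0 | 0,0,0,0,0,0,0' | python3 drive.py>/dev/null; python3 r.py; python3 -c "
from h import *
feel(0)"
echo '0,-0.0001,0.001,-0.0001,-0.0104,0,0.0073' | python3 drive.py>/dev/null; python3 r.py
echo '0,-0.0001,0.001,-0.0001,-0.0104,0,0.0073' | python3 drive.py>/dev/null; python3 r.py
echo '0,-0.0001,0.001,-0.0001,-0.0104,0,0.0073' | python3 drive.py>/dev/null; python3 r.py
echo '0,-0.0001,0.001,-0.0001,-0.0104,0,0.0073' | python3 drive.py>/dev/null; python3 r.py
echo '0,-0.0001,0.001,-0.0001,-0.0104,0,0.0073' | python3 drive.py>/dev/null; python3 r.py
echo '0,0,0,0,0,0,0 | 0,0,0,0,0,0,0 | 0,0,0,0,0,0,0' | python3 drive.py>/dev/null; python3 r.py
```

```text
t 14.30 phi -0.579  Mz/s 0.286  tauL 0.449  j6 -0.128 F [-7.2023  6.5972  2.9366]
t 14.30 phi -0.579 F [-7.2023  6.5972  2.9366] M [ 1.0286  0.9087 -0.055 ] Ma 0.977 grip 58.598604798316956 w 0.403 k [0.6308 0.0652 0.0932] q5,6 [-0.7207  0.1253]
t 14.40 phi -0.560  Mz/s 0.141  tauL 0.312  j6 -0.148 F [-6.1148  4.475   4.6005]
t 14.50 phi -0.539  Mz/s 0.151  tauL 0.218  j6 -0.082 F [-5.6815  4.8518  2.0203]
t 14.60 phi -0.519  Mz/s 0.140  tauL 0.317  j6 -0.075 F [-5.1212  5.0211  2.7305]
t 14.70 phi -0.498  Mz/s 0.089  tauL 0.191  j6 -0.075 F [-5.4079  4.9112  2.2992]
t 14.80 phi -0.478  Mz/s 0.080  tauL 0.377  j6 -0.078 F [-4.2843  4.0475  3.0628]
t 15.10 phi -0.479  Mz/s 0.079  tauL 0.327  j6 -0.102 F [-3.8468  4.485   2.3252]
```

```bash
cat > an.py <<'E'
from h import *
D=[json.loads(l) for l in open('mv.txt')]
a=np.array([np.cos(YAW),np.sin(YAW),0]);o=[]
for s in D:
    r=qR(np.array(s["tcp_rot"])).as_matrix();y=R.from_euler('z',-YAW).apply(r[:,1]);p=np.arctan2(y[2],y[1])
    F=np.array(s["ft_force"]);M=np.array(s["moment"]);m=M@a+.79*np.sin(p);x=np.cross(r[:,2],F)@a
    o.append([s["time_s"],p,m,x,M@r[:,2]])
o=np.array(o)
d=np.diff(o[:,2:4],axis=0);L=(d[:,0]@d[:,1])/(d[:,1]@d[:,1]);print("L",L)
for L in (.17,.18,.19):
    t=o[:,2]-L*o[:,3]
    for i in range(0,len(o),5): print(L,"t %.2f phi %.3f..%.3f tau %.3f  x %.2f"%(o[i,0],o[i,1],o[min(i+4,len(o)-1),1],t[i:i+5].mean(),o[i:i+5,3].mean()))
E
python3 an.py
```

```text
L 0.15500751730235654
0.17 t 9.40 phi 0.318..0.398 tau -0.127  x 1.49
0.17 t 9.90 phi 0.418..0.498 tau -0.019  x 1.49
0.17 t 10.40 phi 0.518..0.598 tau -0.028  x 2.57
0.17 t 10.90 phi 0.619..0.678 tau 0.040  x 3.57
0.17 t 11.40 phi 0.678..0.678 tau 0.073  x 3.78
0.17 t 11.65 phi 0.678..0.679 tau 0.076  x 2.92
0.17 t 13.50 phi -0.578..-0.519 tau -0.055  x 1.62
0.17 t 14.70 phi -0.498..-0.479 tau -0.049  x 2.08
0.18 t 9.40 phi 0.318..0.398 tau -0.142  x 1.49
0.18 t 9.90 phi 0.418..0.498 tau -0.034  x 1.49
0.18 t 10.40 phi 0.518..0.598 tau -0.054  x 2.57
0.18 t 10.90 phi 0.619..0.678 tau 0.004  x 3.57
0.18 t 11.40 phi 0.678..0.678 tau 0.035  x 3.78
0.18 t 11.65 phi 0.678..0.679 tau 0.047  x 2.92
0.18 t 13.50 phi -0.578..-0.519 tau -0.071  x 1.62
0.18 t 14.70 phi -0.498..-0.479 tau -0.070  x 2.08
0.19 t 9.40 phi 0.318..0.398 tau -0.157  x 1.49
0.19 t 9.90 phi 0.418..0.498 tau -0.049  x 1.49
0.19 t 10.40 phi 0.518..0.598 tau -0.080  x 2.57
0.19 t 10.90 phi 0.619..0.678 tau -0.031  x 3.57
0.19 t 11.40 phi 0.678..0.678 tau -0.003  x 3.78
0.19 t 11.65 phi 0.678..0.679 tau 0.017  x 2.92
0.19 t 13.50 phi -0.578..-0.519 tau -0.087  x 1.62
0.19 t 14.70 phi -0.498..-0.479 tau -0.091  x 2.08
```

No contact yet: after gravity correction the knob torque is still about the bare 0.09 Nm. I'll continue slowly, watching the joint 5 and 6 torques, which carry little noise, for a kink.

In the tool's units: 0.00031 m / 0.3 = 0.001, -0.00004 m / 0.3 = -0.0001, -0.0164 rad / 1.5708 = -0.0104.

```bash
cat > r.py <<'E'
from h import *
s=manip.observe();open("mv.txt","a").write(json.dumps({k:np.array(v).tolist() for k,v in s.items()})+"\n")
a=np.array([np.cos(YAW),np.sin(YAW),0])
r=qR(s["tcp_rot"]).as_matrix();y=R.from_euler('z',-YAW).apply(r[:,1]);p=np.arctan2(y[2],y[1])
print("t %.2f phi %.3f tau %.3f j5 %.4f j6 %.4f"%(s["time_s"],p,s["moment"]@a+.79*np.sin(p)-.18*np.cross(r[:,2],s["ft_force"])@a,*s["joint_torque"][4:]),s["ft_force"])
E
echo '0,-0.0001,0.001,-0.0001,-0.0104,0,0.0073 | 0,-0.0001,0.001,-0.0001,-0.0104,0,0.0073' | python3 drive.py>/dev/null; python3 r.py
echo '0,-0.0001,0.001,-0.0001,-0.0104,0,0.0073 | 0,-0.0001,0.001,-0.0001,-0.0104,0,0.0073' | python3 drive.py>/dev/null; python3 r.py
echo '0,-0.0001,0.001,-0.0001,-0.0104,0,0.0073 | 0,-0.0001,0.001,-0.0001,-0.0104,0,0.0073' | python3 drive.py>/dev/null; python3 r.py
echo '0,-0.0001,0.001,-0.0001,-0.0104,0,0.0073 | 0,-0.0001,0.001,-0.0001,-0.0104,0,0.0073' | python3 drive.py>/dev/null; python3 r.py
echo '0,-0.0001,0.001,-0.0001,-0.0104,0,0.0073 | 0,-0.0001,0.001,-0.0001,-0.0104,0,0.0073' | python3 drive.py>/dev/null; python3 r.py
echo '0,-0.0001,0.001,-0.0001,-0.0104,0,0.0073 | 0,-0.0001,0.001,-0.0001,-0.0104,0,0.0073' | python3 drive.py>/dev/null; python3 r.py
echo '0,-0.0001,0.001,-0.0001,-0.0104,0,0.0073 | 0,-0.0001,0.001,-0.0001,-0.0104,0,0.0073' | python3 drive.py>/dev/null; python3 r.py
```

```text
t 15.30 phi -0.439 tau -0.089 j5 -3.4477 j6 -0.0953 [-4.225   3.4243  2.5007]
t 15.50 phi -0.398 tau -0.036 j5 -3.2731 j6 -0.0893 [-3.4508  2.414   1.8949]
t 15.70 phi -0.358 tau -0.285 j5 -2.9583 j6 -0.1001 [-3.2783  3.6046  1.6255]
t 15.90 phi -0.319 tau -0.096 j5 -2.5389 j6 -0.1223 [-4.2841  1.9312  3.5405]
t 16.10 phi -0.279 tau -0.329 j5 -2.1421 j6 -0.1409 [-5.3322  1.8013  2.6014]
t 16.30 phi -0.239 tau -0.149 j5 -1.6589 j6 -0.1680 [-5.0749 -0.0783  3.0327]
t 16.50 phi -0.199 tau -0.072 j5 -1.1881 j6 -0.1930 [-4.1707 -1.7644  3.6738]
```

```bash
cat > dw.py <<'E'
from h import *
import cv2,sys
n=int(sys.argv[1]);a=np.array([np.cos(YAW),np.sin(YAW),0]);T=[];A=cv2.cvtColor(cv2.imread('pics/scene0.png'),6).astype(np.float32);im=0
for i in range(n):
    im=im+cams.grab_frame('scene').astype(np.float32)/n;s=manip.observe();r=qR(s["tcp_rot"]).as_matrix();y=R.from_euler('z',-YAW).apply(r[:,1]);p=np.arctan2(y[2],y[1])
    T.append(s["moment"]@a+.79*np.sin(p)-.18*np.cross(r[:,2],s["ft_force"])@a)
T=np.array(T);B=cv2.cvtColor(im.astype(np.float32),6)
def ph(x0,y0,x1,y1):
    W=np.eye(2,3,dtype=np.float32);cc,W=cv2.findTransformECC(A[y0:y1,x0:x1],B[y0:y1,x0:x1],W,0,(3,200,1e-6),None,3);return W[:,2]
print("t",s["time_s"],"phi",p,"tau mean %.3f +- %.3f"%(T.mean(),T.std()/n**.5),"housing",ph(170,150,212,185),"rack",ph(95,150,165,215))
E
python3 dw.py 12
```

```text
t 17.1 phi -0.20047300232842616 tau mean -0.054 +- 0.026 housing [-0.0082  0.0042] rack [-0.004   0.0023]
```

In the tool's units: 0.00031 m / 0.3 = 0.001, -0.00004 m / 0.3 = -0.0001, -0.0164 rad / 1.5708 = -0.0104.

```bash

echo '0,-0.0001,0.001,-0.0001,-0.0104,0,0.0073 | 0,-0.0001,0.001,-0.0001,-0.0104,0,0.0073 | 0,-0.0001,0.001,-0.0001,-0.0104,0,0.0073 | 0,-0.0001,0.001,-0.0001,-0.0104,0,0.0073 | 0,-0.0001,0.001,-0.0001,-0.0104,0,0.0073' | python3 drive.py>/dev/null; python3 dw.py 8
echo '0,-0.0001,0.001,-0.0001,-0.0104,0,0.0073 | 0,-0.0001,0.001,-0.0001,-0.0104,0,0.0073 | 0,-0.0001,0.001,-0.0001,-0.0104,0,0.0073 | 0,-0.0001,0.001,-0.0001,-0.0104,0,0.0073 | 0,-0.0001,0.001,-0.0001,-0.0104,0,0.0073' | python3 drive.py>/dev/null; python3 dw.py 8; python3 r.py
```

```text
t 18.0 phi -0.10078641322976312 tau mean -0.077 +- 0.025 housing [-0.0064  0.0046] rack [-0.0046  0.0036]
t 18.9 phi -0.0008796363319433753 tau mean -0.086 +- 0.042 housing [-0.0088  0.0032] rack [-0.0067  0.0006]
t 18.90 phi -0.001 tau -0.239 j5 1.3840 j6 -0.2736 [-3.3451 -4.7461  1.7969]
```

In the tool's units: 0.00031 m / 0.3 = 0.001, -0.00004 m / 0.3 = -0.0001, -0.0164 rad / 1.5708 = -0.0104.

```bash

echo '0,-0.0001,0.001,-0.0001,-0.0104,0,0.0073 | 0,-0.0001,0.001,-0.0001,-0.0104,0,0.0073 | 0,-0.0001,0.001,-0.0001,-0.0104,0,0.0073 | 0,-0.0001,0.001,-0.0001,-0.0104,0,0.0073 | 0,-0.0001,0.001,-0.0001,-0.0104,0,0.0073' | python3 drive.py>/dev/null; python3 dw.py 8
echo '0,-0.0001,0.001,-0.0001,-0.0104,0,0.0073 | 0,-0.0001,0.001,-0.0001,-0.0104,0,0.0073 | 0,-0.0001,0.001,-0.0001,-0.0104,0,0.0073 | 0,-0.0001,0.001,-0.0001,-0.0104,0,0.0073 | 0,-0.0001,0.001,-0.0001,-0.0104,0,0.0073' | python3 drive.py>/dev/null; python3 dw.py 8; python3 r.py
```

```text
t 19.8 phi 0.09919099571675022 tau mean -0.102 +- 0.025 housing [-0.0074  0.003 ] rack [-0.0041  0.0022]
t 20.7 phi 0.19924452375336846 tau mean -0.072 +- 0.023 housing [-0.0039  0.0033] rack [-0.0039  0.0011]
t 20.70 phi 0.199 tau -0.201 j5 2.6234 j6 -0.2840 [-2.2696 -6.5383  0.3088]
```

In the tool's units: 0.00031 m / 0.3 = 0.001, -0.00004 m / 0.3 = -0.0001, -0.0164 rad / 1.5708 = -0.0104.

```bash

echo '0,-0.0001,0.001,-0.0001,-0.0104,0,0.0073 | 0,-0.0001,0.001,-0.0001,-0.0104,0,0.0073 | 0,-0.0001,0.001,-0.0001,-0.0104,0,0.0073 | 0,-0.0001,0.001,-0.0001,-0.0104,0,0.0073 | 0,-0.0001,0.001,-0.0001,-0.0104,0,0.0073' | python3 drive.py>/dev/null; python3 dw.py 8
echo '0,-0.0001,0.001,-0.0001,-0.0104,0,0.0073 | 0,-0.0001,0.001,-0.0001,-0.0104,0,0.0073 | 0,-0.0001,0.001,-0.0001,-0.0104,0,0.0073 | 0,-0.0001,0.001,-0.0001,-0.0104,0,0.0073 | 0,-0.0001,0.001,-0.0001,-0.0104,0,0.0073' | python3 drive.py>/dev/null; python3 dw.py 8; python3 r.py
```

```text
t 21.6 phi 0.29930560004708173 tau mean -0.031 +- 0.025 housing [-0.0057 -0.0018] rack [-0.004   0.0017]
t 22.5 phi 0.3992934354951744 tau mean -0.068 +- 0.032 housing [-0.0039  0.0006] rack [-0.003   0.0028]
t 22.50 phi 0.399 tau -0.021 j5 3.8396 j6 -0.2899 [ 0.1967 -8.1556 -2.9556]
```

In the tool's units: -0.00217 m / 0.3 = -0.0072, -0.0002 m / 0.3 = -0.0007, 0.1147 rad / 1.5708 = 0.073.

```bash
echo '0.65,0,0,0,0,0,0 | 0.65,0,0,0,0,0,0 | 0.65,0,0,0,0,0,0 | 0.65,0,-0.0072,-0.0007,0.073,0,-0.0511 | 0.65,0,-0.0072,-0.0007,0.073,0,-0.0511 | 0.65,0,-0.0072,-0.0007,0.073,0,-0.0511 | 0.65,0,-0.0072,-0.0007,0.073,0,-0.0511 | 0.65,0,0,0,0,0,0 | 0.65,0,0,0,0,0,0' | python3 drive.py; python3 r.py;python3 -c "
from h import *
delta(-.16,0,2.26,(0,0,-.0015))"
```

```text
time_s: 23.4
eef_pos: [0.6407, 0.0633, 0.0794]
tcp_rot: [0.297, 0.003, 0.951, -0.082]
ft_force: [0.5, -0.1, 0.4]
width: 0.647
grasp_force: 0.0
t 23.40 phi -0.156 tau -0.021 j5 -1.8279 j6 -0.0718 [ 0.5121 -0.0779  0.3935]
t 23.4 goal [0.6417 0.0627 0.0772] d_tool [ 0.0004 -0.0002  0.0024] rot [ 0.0034 -0.0015 -0.0026] q [ 0.2403  0.2156 -0.679   0.1138 -0.2925  0.1613]
```

In the tool's units: 0.002 m / 0.3 = 0.0067, 0.0003 m / 0.3 = 0.001.

```bash
echo '0.65,0.001,-0.0007,0.0067,0,0,0 | 0.65,0,0,0,0,0,0 | 0,0,0,0,0,0,0 | 0,0,0,0,0,0,0 | 0,0,0,0,0,0,0 | 0,0,0,0,0,0,0 | 0,0,0,0,0,0,0 | 0,0,0,0,0,0,0' | python3 drive.py>/dev/null; python3 r.py
echo '0,-0.0001,0.001,-0.0001,-0.0104,0,0.0073 | 0,-0.0001,0.001,-0.0001,-0.0104,0,0.0073 | 0,-0.0001,0.001,-0.0001,-0.0104,0,0.0073 | 0,-0.0001,0.001,-0.0001,-0.0104,0,0.0073 | 0,-0.0001,0.001,-0.0001,-0.0104,0,0.0073' | python3 drive.py>/dev/null; python3 r.py; python3 dw.py 8; python3 r.py
```

```text
t 24.20 phi -0.158 tau 0.004 j5 -1.9439 j6 -0.0683 [-6.4664  3.3661  4.7314]
t 24.70 phi -0.057 tau -0.169 j5 -2.0946 j6 -0.0141 [-2.9232  3.0504  1.6829]
t 25.1 phi -0.058498328810750684 tau mean 0.028 +- 0.022 housing [-0.0089 -0.0023] rack [-0.0077  0.0059]
t 25.10 phi -0.058 tau 0.026 j5 -1.6003 j6 -0.0284 [-5.322   2.7212  2.5951]
```

In the tool's units: 0.00031 m / 0.3 = 0.001, -0.00004 m / 0.3 = -0.0001, -0.0164 rad / 1.5708 = -0.0104.

```bash

echo '0,-0.0001,0.001,-0.0001,-0.0104,0,0.0073 | 0,-0.0001,0.001,-0.0001,-0.0104,0,0.0073 | 0,-0.0001,0.001,-0.0001,-0.0104,0,0.0073 | 0,-0.0001,0.001,-0.0001,-0.0104,0,0.0073 | 0,-0.0001,0.001,-0.0001,-0.0104,0,0.0073' | python3 drive.py>/dev/null; python3 r.py; python3 dw.py 8; python3 r.py
echo '0,-0.0001,0.001,-0.0001,-0.0104,0,0.0073 | 0,-0.0001,0.001,-0.0001,-0.0104,0,0.0073 | 0,-0.0001,0.001,-0.0001,-0.0104,0,0.0073 | 0,-0.0001,0.001,-0.0001,-0.0104,0,0.0073 | 0,-0.0001,0.001,-0.0001,-0.0104,0,0.0073' | python3 drive.py>/dev/null;python3 r.py; python3 dw.py 8; python3 r.py
```

```text
t 25.60 phi 0.043 tau -0.185 j5 -1.7814 j6 -0.0028 [-3.627   3.323  -1.1199]
t 26.0 phi 0.04158180481606765 tau mean -0.059 +- 0.023 housing [-0.0051 -0.0002] rack [-0.0053  0.0048]
t 26.00 phi 0.042 tau -0.025 j5 -1.2865 j6 -0.0028 [-4.8175  3.3359  0.5961]
t 26.50 phi 0.143 tau -0.243 j5 -1.3836 j6 0.0019 [-1.6544  3.561  -3.8943]
t 26.9 phi 0.1415809897482594 tau mean -0.025 +- 0.026 housing [-0.0023 -0.0107] rack [-0.0039  0.0053]
t 26.90 phi 0.142 tau -0.105 j5 -0.8774 j6 0.0057 [-3.3181  3.6012 -4.419 ]
```

In the tool's units: 0.00031 m / 0.3 = 0.001, -0.00004 m / 0.3 = -0.0001, -0.0164 rad / 1.5708 = -0.0104.

```bash

echo '0,-0.0001,0.001,-0.0001,-0.0104,0,0.0073 | 0,-0.0001,0.001,-0.0001,-0.0104,0,0.0073 | 0,-0.0001,0.001,-0.0001,-0.0104,0,0.0073 | 0,-0.0001,0.001,-0.0001,-0.0104,0,0.0073 | 0,-0.0001,0.001,-0.0001,-0.0104,0,0.0073' | python3 drive.py>/dev/null;python3 r.py; python3 dw.py 8; python3 r.py
python3 -c "
from h import *;import cv2
im=cams.grab_frame('wrist');s=cams.grab_frame('scene')
cv2.imwrite('pics/w4.png',np.hstack([im[200:400,150:350].repeat(2,0).repeat(2,1),cv2.resize(s[150:220,165:235],(400,400),interpolation=2)]))"
```

```text
t 27.40 phi 0.243 tau -0.086 j5 -0.7232 j6 -0.0229 [-0.9345  3.7096 -9.1198]
t 27.8 phi 0.24161133125616804 tau mean -0.067 +- 0.038 housing [ 0.0008 -0.0123] rack [-0.0057  0.0039]
t 27.80 phi 0.242 tau 0.062 j5 -0.1323 j6 -0.0157 [ -2.2722   2.905  -10.261 ]
```

View pics/w4.png

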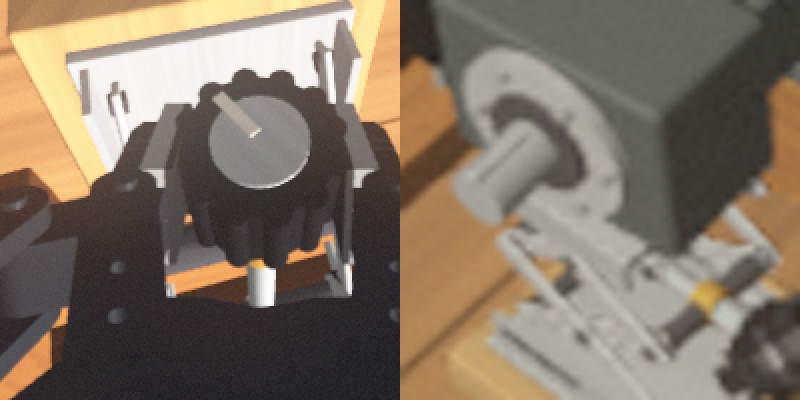

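The knob mark has turned about 100° relative to the hand, as expected, so any slip is small. The downward force is building, which may be contact. I'll regrip in place to zero the grip stress and feel again.

In the tool's units: 0.00031 m / 0.3 = 0.001, -0.00004 m / 0.3 = -0.0001, -0.0164 rad / 1.5708 = -0.0104.

```bash
echo '0.6,0,0,0,0,0,0 | 0.6,0,0,0,0,0,0 | 0.6,0,0,0,0,0,0 | 0.6,0,0,0,0,0,0' | python3 drive.py>/dev/null; python3 r.py; python3 -c "
from h import *
feel(0)"
python3 dw.py 6
echo '0,0,0,0,0,0,0 | 0,0,0,0,0,0,0 | 0,0,0,0,0,0,0 | 0,0,0,0,0,0,0 | 0,0,0,0,0,0,0' | python3 drive.py>/dev/null; python3 r.py
echo '0,-0.0001,0.001,-0.0001,-0.0104,0,0.0073' | python3 drive.py>/dev/null; python3 r.py
echo '0,-0.0001,0.001,-0.0001,-0.0104,0,0.0073' | python3 drive.py>/dev/null; python3 r.py
echo '0,-0.0001,0.001,-0.0001,-0.0104,0,0.0073' | python3 drive.py>/dev/null; python3 r.py
echo '0,0,0,0,0,0,0' | python3 drive.py>/dev/null; python3 r.py
echo '0,0,0,0,0,0,0' | python3 drive.py>/dev/null; python3 r.py
echo '0,0,0,0,0,0,0' | python3 drive.py>/dev/null; python3 r.py
```

```text
t 28.30 phi 0.242 tau 0.006 j5 0.5622 j6 -0.0001 [-0.3616  0.0991  0.1302]
t 28.30 phi 0.242 F [-0.3616  0.0991  0.1302] M [-0.1369  0.5601 -0.0074] Ma -0.168 grip 0.0 w 0.604 k [0.6312 0.0644 0.0947] q5,6 [0.1423 0.2167]
t 28.6 phi 0.24159614073149666 tau mean -0.051 +- 0.023 housing [ 0.0004 -0.0061] rack [-0.0067  0.002 ]
t 29.10 phi 0.242 tau 0.132 j5 0.0908 j6 0.0558 [-5.4549 -0.1268  4.5294]
t 29.20 phi 0.261 tau -0.174 j5 0.0812 j6 -0.0750 [-5.8334 -1.2839  3.6856]
t 29.30 phi 0.282 tau -0.121 j5 -0.0459 j6 0.0364 [-4.4039 -0.2285  4.1141]
t 29.40 phi 0.303 tau -0.233 j5 -0.1281 j6 0.0549 [-4.4225  0.9182  3.9922]
t 29.50 phi 0.303 tau 0.127 j5 -0.2272 j6 0.3195 [-5.086   2.2807  5.066 ]
t 29.60 phi 0.302 tau -0.001 j5 0.1019 j6 0.1328 [-5.8067  1.063   4.0067]
t 29.70 phi 0.302 tau 0.063 j5 0.1825 j6 0.1097 [-5.3953  0.3729  4.2806]
```

In the tool's units: 0.00031 m / 0.3 = 0.001, -0.00004 m / 0.3 = -0.0001, -0.0164 rad / 1.5708 = -0.0104.

```bash

echo '0,-0.0001,0.001,-0.0001,-0.0104,0,0.0073 | 0,-0.0001,0.001,-0.0001,-0.0104,0,0.0073 | 0,-0.0001,0.001,-0.0001,-0.0104,0,0.0073' | python3 drive.py>/dev/null;python3 r.py
echo '0,-0.0001,0.001,-0.0001,-0.0104,0,0.0073' | python3 drive.py>/dev/null; python3 r.py
echo '0,-0.0001,0.001,-0.0001,-0.0104,0,0.0073' | python3 drive.py>/dev/null; python3 r.py
echo '0,0,0,0,0,0,0 | 0,0,0,0,0,0,0' | python3 drive.py>/dev/null; python3 dw.py 6; python3 r.py
echo '0,-0.0001,0.001,-0.0001,-0.0104,0,0.0073 | 0,-0.0001,0.001,-0.0001,-0.0104,0,0.0073 | 0,-0.0001,0.001,-0.0001,-0.0104,0,0.0073' | python3 drive.py>/dev/null;python3 r.py
echo '0,-0.0001,0.001,-0.0001,-0.0104,0,0.0073' | python3 drive.py>/dev/null; python3 r.py
echo '0,-0.0001,0.001,-0.0001,-0.0104,0,0.0073' | python3 drive.py>/dev/null; python3 r.py
echo '0,0,0,0,0,0,0 | 0,0,0,0,0,0,0' | python3 drive.py>/dev/null; python3 dw.py 6; python3 r.py
```

```text
t 30.00 phi 0.363 tau -0.012 j5 0.0379 j6 0.0606 [-3.8051 -0.0681  1.9595]
t 30.10 phi 0.383 tau -0.191 j5 0.0763 j6 0.0671 [-3.8861  1.5908  1.7462]
t 30.20 phi 0.404 tau -0.139 j5 0.1703 j6 0.0667 [-2.0421  1.4693  1.7992]
t 30.7 phi 0.40160356585238677 tau mean -0.024 +- 0.030 housing [-0.0049 -0.0114] rack [-0.0011 -0.0028]
t 30.70 phi 0.402 tau 0.093 j5 0.7851 j6 0.0952 [-3.0878  0.6238 -0.4949]
t 31.00 phi 0.464 tau -0.123 j5 0.6896 j6 0.0375 [-0.5271  0.9591 -1.6704]
t 31.10 phi 0.484 tau -0.264 j5 0.8086 j6 0.0353 [-0.604   1.7983 -2.2347]
t 31.20 phi 0.504 tau 0.006 j5 0.9961 j6 0.0240 [ 0.191   0.4422 -3.887 ]
t 31.7 phi 0.501697208886404 tau mean -0.107 +- 0.022 housing [-0.0039 -0.0228] rack [-0.007  -0.0026]
t 31.70 phi 0.502 tau -0.111 j5 1.8992 j6 0.0455 [ 0.1836  1.1121 -4.2508]
```

```bash
cat > vis.py <<'E'
from h import *
import cv2,sys
n=int(sys.argv[1]);g=lambda i:cv2.cvtColor(i.astype(np.float32),6)
A=g(cv2.imread('pics/scene0.png'));A2=g(cv2.imread('pics/scene_t128.png'))
fr=[g(cams.grab_frame('scene')) for _ in range(n)];B=sum(fr)/n;np.save('pics/B%.1f.npy'%manip.observe()["time_s"],B)
def ph(A,B,x0,y0,x1,y1):
    W=np.eye(2,3,dtype=np.float32);cc,W=cv2.findTransformECC(A[y0:y1,x0:x1],B[y0:y1,x0:x1],W,0,(3,200,1e-6),None,3);return W[:,2]
for nm,b in dict(housing_top=(165,128,215,172),gb_top=(212,72,290,120),rack=(95,150,165,215),face=(172,158,205,178)).items(): print(nm,ph(A,B,*b),ph(A2,B,*b))
E
python3 vis.py 6
```

```text
housing_top [-0.0023 -0.0111] [ 0.0047 -0.006 ]
gb_top [ 0.0045 -0.0032] [ 0.002  -0.0081]
rack [-0.0032 -0.0005] [-0.0007  0.0033]
face [-0.0017 -0.0185] [ 0.0059 -0.0149]
```

```bash
python3 -c "
from h import *;import cv2
s=manip.observe();c=cams.calibration('wrist');im=cams.grab_frame('wrist');cv2.imwrite('pics/w5.png',im[200:400,150:350].repeat(2,0).repeat(2,1))
TT=np.eye(4);TT[:3,:3]=qR(s['tcp_rot']).as_matrix();TT[:3,3]=s['eef_pos'];C=np.linalg.inv(TT)@c['cam_to_world'];K=c['K']
np.savez('cam.npz',C=C,K=K)
def ang(phi,turn,pts):
    p,r=goal(phi,0,turn);T=np.eye(4);T[:3,:3]=r.as_matrix();T[:3,3]=p;T=T@C
    n=np.array([np.cos(YAW),np.sin(YAW),0]);o=K0+[0,0,.00135*turn]-.013*n;q=[]
    for u,v in pts:
        d=T[:3,:3]@[(u-K[0,2])/K[0,0],-(v-K[1,2])/K[1,1],-1];x=T[:3,3]+d*((o-T[:3,3])@n)/(d@n)-o
        q.append(R.from_euler('z',-YAW).apply(x)[1:])
    w=q[1]-q[0];print(q,np.linalg.norm(w),'angle',np.arctan2(w[1],w[0]))
ang(.679,1.28,[(278.5,274),(260,295)])
ang(.2416,2.66,[(277.5,266),(260,247.5)])
"
```

```text
[array([-0.0019,  0.0014]), array([-0.0138,  0.0041])] 0.012198803725103326 angle 2.9215739351540297
[array([-0.0006, -0.0018]), array([-0.0062, -0.0131])] 0.012563888481282598 angle -2.029456664302785
```

View pics/w5.png

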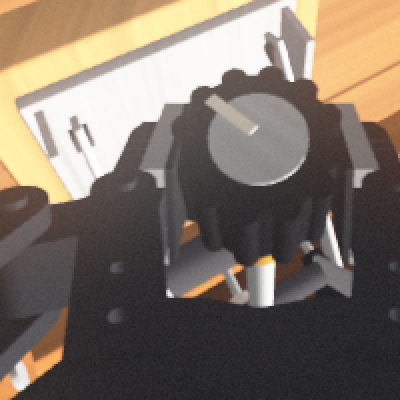

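Mark now runs from (252,131) to (210,100) in the crop; I'll convert that to the true knob angle.

```bash
python3 -c "
from h import *
z=np.load('cam.npz');C=z['C'];K=z['K']
def ang(phi,turn,pts):
    p,r=goal(phi,0,turn);T=np.eye(4);T[:3,:3]=r.as_matrix();T[:3,3]=p;T=T@C
    n=np.array([np.cos(YAW),np.sin(YAW),0]);o=K0+[0,0,.00135*turn]-.013*n;q=[]
    for u,v in pts:
        d=T[:3,:3]@[(u-K[0,2])/K[0,0],-(v-K[1,2])/K[1,1],-1];x=T[:3,3]+d*((o-T[:3,3])@n)/(d@n)-o
        q.append(R.from_euler('z',-YAW).apply(x)[1:])
    w=q[1]-q[0];print(np.linalg.norm(w),'angle',np.arctan2(w[1],w[0])%6.283)
ang(-.602,0,[(281,256),(263,275)])
ang(.679,1.28,[(278.5,274),(260,295)])
ang(.2416,2.66,[(277.5,266),(260,247.5)])
ang(.502,2.92,[(276,265.5),(255,250)])
"; cat pics/w2.png >/dev/null
```

```text
0.01224652139412398 angle 1.6580080957821184
0.012198803725103326 angle 2.9215739351540297
0.012563888481282598 angle 4.253543335697215
0.012554216035259507 angle 4.335224964692998
```

The knob gained only about 0.08 rad since the last picture, although I turned 0.26 rad. The in-place release must therefore have eased the screw back, which means the load was already over 27 N. I'll release now and measure any ease-back from the mark.

```bash
cat > mark.py <<'E'
from h import *
import cv2,sys
im=cams.grab_frame('wrist');cv2.imwrite(sys.argv[1],im[200:400,150:350].repeat(2,0).repeat(2,1))
g=lambda f:cv2.cvtColor(cv2.imread(f),6)
for f in ['pics/w5.png']+sys.argv[1:]:
    A=g(f)[85:200,195:320].astype(int);m=(A>165).astype(np.uint8);m=cv2.morphologyEx(m,2,np.ones((3,3),np.uint8))
    n,l,st,ce=cv2.connectedComponentsWithStats(m);i=1+np.argmax(st[1:,4]);ys,xs=np.where(l==i)
    w,v=np.linalg.eigh(np.cov(xs,ys));print(f,st[i,4],ce[i]+[195,85],"deg",np.degrees(np.arctan2(v[1,1],v[0,1]))%180,w)
E
echo '0.6,0,0,0,0,0,0 | 0.6,0,0,0,0,0,0 | 0.6,0,0,0,0,0,0 | 0.6,0,0,0,0,0,0 | 0.6,0,0,0,0,0,0 | 0.6,0,0,0,0,0,0' | python3 drive.py>/dev/null; python3 r.py; python3 mark.py pics/w6.png; python3 vis.py 4
```

```text
t 32.65 phi 0.502 tau 0.002 j5 1.6376 j6 0.0000 [0.1505 0.1835 0.531 ]
pics/w5.png 692 [232.685  115.3555] deg 36.0924674593017 [ 13.3224 248.7093]
pics/w6.png 732 [227.5164 121.0792] deg 22.785317467337165 [ 13.6931 274.8379]
housing_top [ 0.0007 -0.0048] [0.0076 0.0002]
gb_top [ 0.0008 -0.0048] [-0.002  -0.0097]
rack [-0.0043 -0.002 ] [-0.0014  0.0018]
face [ 0.0038 -0.0087] [ 0.0114 -0.0052]
```

Opening the fingers let the knob ease back about 13°. That confirms the saddle was bearing at over 27 N, and it is now held at about that load with the gearbox still seated. I'll retreat along the tool axis and check that it holds.

In the tool's units: -0.03 m / 0.3 = -0.1, -0.02 m / 0.3 = -0.0667.

```bash
python3 mark.py pics/w7.png; echo '0.6,0,0,-0.0333,0,0,0 | 0.6,0,0,-0.0667,0,0,0 | 0.6,0,0,-0.1,0,0,0 | 0.6,0,0,-0.1,0,0,0 | 0.6,0,0,-0.1,0,0,0 | 0.6,0,0,0,0,0,0 | 0.6,0,0,0,0,0,0 | 0.6,0,0,0,0,0,0' | python3 drive.py; python3 vis.py 4; python3 -c "
from h import *;import cv2
im=cams.grab_frame('wrist');s=cams.grab_frame('scene');t=cams.grab_frame('top')
cv2.imwrite('pics/end.png',np.hstack([cv2.resize(im,(400,300)),cv2.resize(t,(400,300))]))"
```

```text
pics/w5.png 692 [232.685  115.3555] deg 36.0924674593017 [ 13.3224 248.7093]
pics/w7.png 720 [226.9889 121.0444] deg 22.517815678908505 [ 13.1373 277.8314]
time_s: 33.75
eef_pos: [0.5704, 0.0281, 0.1666]
tcp_rot: [0.297, 0.101, 0.922, 0.228]
ft_force: [-0.1, -0.6, 0.5]
width: 0.598
grasp_force: 0.0
housing_top [-0.0089 -0.0028] [-0.0019  0.0025]
gb_top [ 0.0016 -0.0051] [-0.001 -0.01 ]
rack [-0.0051  0.0014] [-0.0024  0.0052]
face [-0.0037 -0.0021] [0.004  0.0013]
```

View pics/end.png

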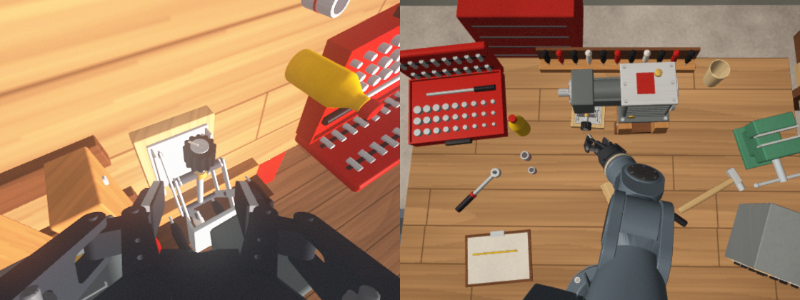

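The hand is clear of the knob, with the knob at about (200,155) in the wrist view. The gearbox is seated and every tool is where it was. The screw has stopped creeping, so I'm handing in.

```bash
python3 -c "
from station import manip, cams, ticket
print(ticket.hand_in())"
```

```text
the job is handed in; nothing more can be done
None
```

The jack is wound up until its saddle bears on the housing at an estimated 27 N; the peak while turning was roughly 55 N, the low end of the 55–85 N lift range. The camera showed no lift, the knob is released with the hand clear, the tools look unmoved, and the job is handed in (about 34 s used, no verdict returned).

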